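Lay out mushroom heads to dry in order of size

ROBOT

A 6-joint arm with a two-finger parallel gripper is mounted at the origin on the work surface. World frame = base frame: x ahead of the robot, y to its left, z up, the work surface at z = 0. Lengths are in m, angles in rad, forces in N, time in s.
With the tool pointing down it reaches from about 0.15 to 0.775 m from the base axis. Payload 6.1 kg.
Tool frame: the origin (TCP) lies on the front face of the gripper's body, between the roots of the fingers; the fingertips stand 73 mm ahead of it and the grasp point (between the pads) lies 54 mm ahead of it; z points along the fingers, y is the line along which they close (so a half turn about z gives the same grasp; the last joint's range is limited). The gripper opens to 85 mm and grips with 20 to 120 N. Pads are 22 mm wide; open, the fingers measure 114 mm over their backs; the gripper's body (76 mm by 85 mm) begins 54 mm behind the grasp point. The pads swing forward as they close: fully open they stand 13 mm farther back than shut.
Start: joints at [-1.347, 0.126, -0.04, 1.405, 0, 1.571], TCP at [0.117, -0.512, 0.304] pointing down, gripper open.
Joint ranges: [-2.72, 2.72], [-0.95, 1.95], [-1.27, 1.35], [-1.78, 2.02], [-1.46, 1.47], [-3.14, 3.14]. Speed limits (rad/s): [2.39, 2.39, 3.01, 3.14, 3.14, 3.14].

INTERFACE

Orientations are given as [roll, pitch, yaw] about the fixed x, y, z axes, in that order (R = Rz(yaw) Ry(pitch) Rx(roll)).
In Python, from workcell import env gives the robot as it stands.
- The arm moves only by the tool play_rows, never from a script. Its argument "motion" is a list of rows, each an object with "delta_pos": the shift along the tool's x, y, z in m, a list of three; "spin": the turn about the tool's z in rad. In form: [{"delta_pos": [dx, dy, dz], "spin": spin}, ...]. A call has 1 to 10 rows; each row shifts and turns the commanded pose from where the row before left it, along the tool's axes as they then stand; what a row does not reach is not made up. A row lasts 1/10 s, in which the tool goes at most 50 mm and 8.59 degrees, less where a joint would pass 70% of its speed; a pose out of reach is approached as far as the arm can. A call is refused whole if a number of a shift passes 0.05 or a number of a turn 0.15, either way. A call with a gripper value outside its range is refused whole. "gripper" is the finger opening in m, from 0 to 0.0854, set as the call begins (left out, the last holds). The fingers move at their own pace and stop on an object; "newtons" is the grip in N (left out, the last holds). Time passes only in rows, so rows that do not move let the fingers close. It gives the time, the measured TCP pose, the force, the opening and the grip force at its end, in the units of the state.
- env.observe(): the state, without advancing time (a new reading comes with each control period).
- env.camera(name): name is "side" or "top" or "wrist"; returns the picture (400x640x3 uint8, red, green, blue); there is no depth.
- env.get_calibration(name): a dict with "mtx" (3x3 intrinsics, pixels), "rvec" (rotation vector, rad) and "tvec" (3), from world to camera coordinates, as OpenCV has them. Camera axes: x right, y down, z forward; pixel columns grow to the right and rows downward; lengths in m; the calibration is good to about 2 mm. A picture is of the moment at which its call begins: read the wrist's pose just before it. get_calibration takes no time and is no camera call; for the wrist camera it gives the pose at the moment of the call.
- env.hand_in(): hands the job in; it is judged then, once.
The state is a dict: "time": time; "joint_positions": joint angles; "qvel": joint speeds; "tau": joint torques, N m; "tcp_pos": TCP position; "eef_rot": TCP orientation; "force": force on the tool from outside, world axes, zero at the start; "torque": the same for the moment, N m; "gripper_width": opening from 0.0 (shut) to 1.0 (fully open); "finger_force": force on a finger pad.
Only numpy, scipy, OpenCV 4.12 (cv2) and the standard library are available. Lean on these libraries where they do the work, as an engineer would, in place of code of your own. Each camera call takes 0.05 s, during which the arm holds its last target. There are 200 camera calls.

TASK

Lay the four picked golden mushroom heads that lie loose on the bench out to dry, dome up, one in the middle of each mesh screen on the drying rack, in order of size: the largest on the screen next to the round perforated heater, then smaller and smaller, so that the smallest is farthest from the heater. Set them down without dropping or tipping them over, and do not knock over the small glass jar.

Things in the scene. Friction and masses are not known exactly. Their poses are not given: they have to be found in the camera images.
- head_xl: the largest of four loose, firm, woody golden mushroom heads, alike but for size: a round knobbly dome 64 mm across at its widest (about 15 mm above its base) and 43 mm high, with a flat cut base 55 mm across. It starts dome up on the open bench between the robot and the rack (bench top is z = 0); the heads growing on bagged logs are fixed and not part of the job. Origin: centre of the flat base; z axis up through the dome, x and y arbitrary (it is round)
- head_l: the second largest of four loose, firm, woody golden mushroom heads, alike but for size: a round knobbly dome 54 mm across at its widest (about 13 mm above its base) and 38 mm high, with a flat cut base 46 mm across. It starts dome up on the open bench between the robot and the rack (bench top is z = 0); the heads growing on bagged logs are fixed and not part of the job. Origin: centre of the flat base; z axis up through the dome, x and y arbitrary (it is round)
- head_m: the second smallest of four loose, firm, woody golden mushroom heads, alike but for size: a round knobbly dome 45 mm across at its widest (about 12 mm above its base) and 33 mm high, with a flat cut base 39 mm across. It starts dome up on the open bench between the robot and the rack (bench top is z = 0); the heads growing on bagged logs are fixed and not part of the job. Origin: centre of the flat base; z axis up through the dome, x and y arbitrary (it is round)
- head_s: the smallest of four loose, firm, woody golden mushroom heads, alike but for size: a round knobbly dome 36 mm across at its widest (about 10 mm above its base) and 28 mm high, with a flat cut base 31 mm across. It starts dome up on the open bench between the robot and the rack (bench top is z = 0); the heads growing on bagged logs are fixed and not part of the job. Origin: centre of the flat base; z axis up through the dome, x and y arbitrary (it is round)
- screen_a: one of four identical empty drying screens fixed in a row along the slatted rack, about 120 mm between centres: a square wooden frame 100 x 100 mm, 14 mm high, with grey wire mesh level with its top. Origin: centre of its underside, so the mesh surface is 14 mm above it (44 mm above the bench); x across the row, y along the row, z up. The letters say nothing about which place in the row it has
- screen_b: one of four identical empty drying screens fixed in a row along the slatted rack, about 120 mm between centres: a square wooden frame 100 x 100 mm, 14 mm high, with grey wire mesh level with its top. Origin: centre of its underside, so the mesh surface is 14 mm above it (44 mm above the bench); x across the row, y along the row, z up. The letters say nothing about which place in the row it has
- screen_c: one of four identical empty drying screens fixed in a row along the slatted rack, about 120 mm between centres: a square wooden frame 100 x 100 mm, 14 mm high, with grey wire mesh level with its top. Origin: centre of its underside, so the mesh surface is 14 mm above it (44 mm above the bench); x across the row, y along the row, z up. The letters say nothing about which place in the row it has
- screen_d: one of four identical empty drying screens fixed in a row along the slatted rack, about 120 mm between centres: a square wooden frame 100 x 100 mm, 14 mm high, with grey wire mesh level with its top. Origin: centre of its underside, so the mesh surface is 14 mm above it (44 mm above the bench); x across the row, y along the row, z up. The letters say nothing about which place in the row it has
- heater: round electric drum heater fixed at one end of the row of screens on the rack, about 155 mm from the centre of the nearest screen: perforated bare-metal drum with black base and black cap, 112 mm across, 121 mm high (top 151 mm above the bench). At the other end of the row stands a plain white lidded tub of about the same size, which is not a heater. Origin: centre of its underside, z up
- jar: small loose clear glass jar with a metal lid, 40 mm across, 55 mm high, standing among the mushroom heads; a bystander. Origin: centre of its underside; z up

How it is judged:
At the end, for the whole second after the job is handed in: One head rests on each screen, largest nearest the heater, then in falling size to the smallest farthest from it; each base centre within 15 mm of its screen's centre, base on the mesh (within 5 mm in height), upright within 0.15 rad, released and at rest (((horizontal distance between head_xl and screen_a below 0.015 m and z of head_xl in the frame of screen_a between 0.009 and 0.019 m and horizontal distance between screen_a and heater below 0.215 m) or (horizontal distance between head_xl and screen_b below 0.015 m and z of head_xl in the frame of screen_b between 0.009 and 0.019 m and horizontal distance between screen_b and heater below 0.215 m) or (horizontal distance between head_xl and screen_c below 0.015 m and z of head_xl in the frame of screen_c between 0.009 and 0.019 m and horizontal distance between screen_c and heater below 0.215 m) or (horizontal distance between head_xl and screen_d below 0.015 m and z of head_xl in the frame of screen_d between 0.009 and 0.019 m and horizontal distance between screen_d and heater below 0.215 m)) and angle between each of head_xl, head_l, head_m, head_s's own z axis and vertical below 0.15 rad and linear speed of each of head_xl, head_l, head_m, head_s below 0.02 m/s and angular speed of each of head_xl, head_l, head_m, head_s below 0.3 rad/s and ((horizontal distance between head_l and screen_a below 0.015 m and z of head_l in the frame of screen_a between 0.009 and 0.019 m and horizontal distance between screen_a and heater between 0.215 and 0.335 m) or (horizontal distance between head_l and screen_b below 0.015 m and z of head_l in the frame of screen_b between 0.009 and 0.019 m and horizontal distance between screen_b and heater between 0.215 and 0.335 m) or (horizontal distance between head_l and screen_c below 0.015 m and z of head_l in the frame of screen_c between 0.009 and 0.019 m and horizontal distance between screen_c and heater between 0.215 and 0.335 m) or (horizontal distance between head_l and screen_d below 0.015 m and z of head_l in the frame of screen_d between 0.009 and 0.019 m and horizontal distance between screen_d and heater between 0.215 and 0.335 m)) and ((horizontal distance between head_m and screen_a below 0.015 m and z of head_m in the frame of screen_a between 0.009 and 0.019 m and horizontal distance between screen_a and heater between 0.335 and 0.455 m) or (horizontal distance between head_m and screen_b below 0.015 m and z of head_m in the frame of screen_b between 0.009 and 0.019 m and horizontal distance between screen_b and heater between 0.335 and 0.455 m) or (horizontal distance between head_m and screen_c below 0.015 m and z of head_m in the frame of screen_c between 0.009 and 0.019 m and horizontal distance between screen_c and heater between 0.335 and 0.455 m) or (horizontal distance between head_m and screen_d below 0.015 m and z of head_m in the frame of screen_d between 0.009 and 0.019 m and horizontal distance between screen_d and heater between 0.335 and 0.455 m)) and ((horizontal distance between head_s and screen_a below 0.015 m and z of head_s in the frame of screen_a between 0.009 and 0.019 m and horizontal distance between screen_a and heater above 0.455 m) or (horizontal distance between head_s and screen_b below 0.015 m and z of head_s in the frame of screen_b between 0.009 and 0.019 m and horizontal distance between screen_b and heater above 0.455 m) or (horizontal distance between head_s and screen_c below 0.015 m and z of head_s in the frame of screen_c between 0.009 and 0.019 m and horizontal distance between screen_c and heater above 0.455 m) or (horizontal distance between head_s and screen_d below 0.015 m and z of head_s in the frame of screen_d between 0.009 and 0.019 m and horizontal distance between screen_d and heater above 0.455 m))); the robot touches nothing.
It fails at once if a mushroom head is tipped over (more than about 45 degrees) (angle between any of head_xl, head_l, head_m, head_s's own z axis and vertical above 0.8 rad).
It fails at once if a mushroom head is dropped (falls free from more than about 25 mm) ((linear speed of head_xl above 0.7 m/s and contact force between head_xl and the fingers below 0.05 N) or (linear speed of head_l above 0.7 m/s and contact force between head_l and the fingers below 0.05 N) or (linear speed of head_m above 0.7 m/s and contact force between head_m and the fingers below 0.05 N) or (linear speed of head_s above 0.7 m/s and contact force between head_s and the fingers below 0.05 N)).
It fails at once if the glass jar is knocked over (angle between jar's own z axis and vertical above 0.5 rad).
It also fails if it takes over 96 s, if anything falls off the work surface, if the arm or the gripper's body presses on something with over 40 N, if the wrist force passes 120 N, or if a joint passes its speed limit or range.

## Working session

There is one attempt and no reset: what is moved stays moved. The work goes in short steps, Python scripts to look and compute and a tool call to move; the robot and the scene stay as the last step left them, time stands still between calls to the robot, and variables do not carry over. Pictures are saved under pics/ and viewed, at most 14 in all, crops included, and the job is handed in when it is done.

Besides the shell and the picture viewer there is one more tool, called by a JSON object that holds its "api" and its "payload". play_rows: Moves the arm, as the interface text tells. Its arguments: {"type":"object","properties":{"motion":{"type":"array","items":{"type":"object","properties":{"delta_pos":{"type":"array","items":{"type":"number"}},"spin":{"type":"number"}}}},"gripper":{"type":"number"},"newtons":{"type":"number"}},"required":["motion"]}

```bash
mkdir -p pics; ls
python3 - <<'E'
from workcell import env
import cv2
s=env.observe(); print(s)
for n in("top","side"):
    cv2.imwrite(f"pics/{n}0.png",env.camera(n)[:,:,::-1]); print(n,env.get_calibration(n))
E
```

```text
pics
{'time': 0.0, 'joint_positions': array([-1.34700420e+00,  1.26406622e-01, -4.06594264e-02,  1.40539316e+00,
       -8.71859873e-06,  1.57080477e+00]), 'qvel': array([ 0.00032981,  0.00189346, -0.00166342,  0.00142743,  0.00099806,
        0.00097695]), 'tau': array([ 3.13072187e-04, -4.35916007e+01,  3.52921307e+01,  1.73582247e-02,
       -2.43322229e-04, -1.90308654e-06]), 'tcp_pos': array([ 0.11644309, -0.51161134,  0.30309087]), 'eef_rot': array([-3.13992977e+00,  8.73263411e-06,  2.23783692e-01]), 'force': array([0.18391501, 0.09219141, 0.2719748 ]), 'torque': array([ 0.03460726, -0.02955052, -0.01624022]), 'finger_force': 0.0, 'gripper_width': 1.0028439167457934}
top {'mtx': array([[449.17838363,   0.        , 318.53690559],
       [  0.        , 449.17838363, 204.96739336],
       [  0.        ,   0.        ,   1.        ]]), 'rvec': array([ 2.1710678 , -2.15625633,  0.10415896]), 'tvec': array([-0.00741092,  0.52152031,  1.03500185])}
side {'mtx': array([[412.04375466,   0.        , 314.60432543],
       [  0.        , 412.04375466, 207.18602191],
       [  0.        ,   0.        ,   1.        ]]), 'rvec': array([ 0.61972818, -2.56763526,  1.27209036]), 'tvec': array([0.47055372, 0.19068172, 0.73534875])}
```

View pics/top0.png

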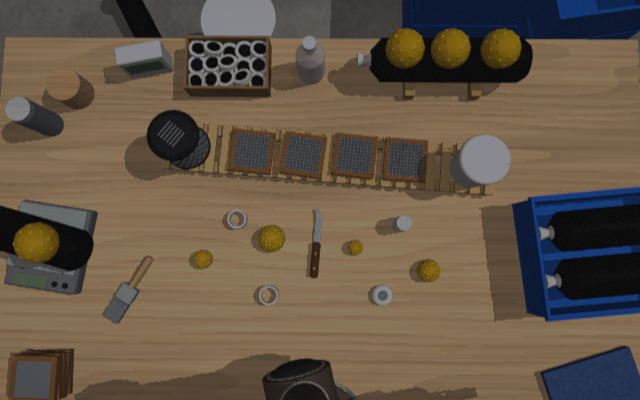

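View pics/side0.png

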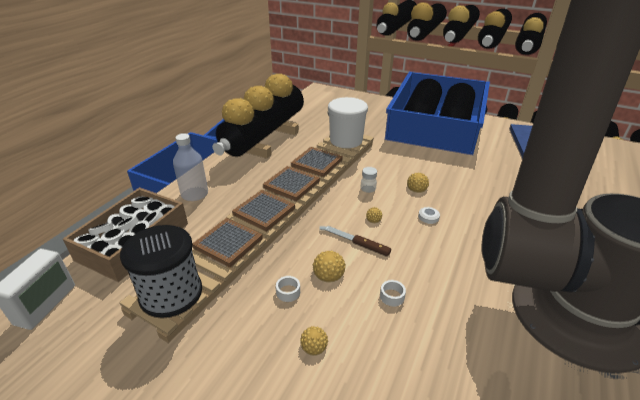

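The top view has the heater at the left end (172,135) and the tub at the right (484,160). The screens are at about (251,152), (303,155), (354,156) and (405,160). The loose heads are at (271,238), (202,259), (355,247) and (428,270), and the jar is at (403,223). The side view shows the same items.

```bash
cat > h.py <<'E'
from workcell import env
import cv2, numpy as np
def cal(n):
    c=env.get_calibration(n); return c["mtx"],cv2.Rodrigues(c["rvec"])[0],np.ravel(c["tvec"])
def ray(c,uv):
    K,R,t=c; d=R.T@np.linalg.solve(K,[uv[0],uv[1],1.]); return -R.T@t,d/np.linalg.norm(d)
def plane(c,uv,z):
    o,d=ray(c,uv); return o+d*(z-o[2])/d[2]
def tri(c1,p1,c2,p2):
    P=[c[0]@np.c_[c[1],c[2]] for c in(c1,c2)]
    X=cv2.triangulatePoints(P[0],P[1],np.float64(p1).reshape(2,1),np.float64(p2).reshape(2,1)).ravel(); X=X[:3]/X[3]
    o1,d1=ray(c1,p1);o2,d2=ray(c2,p2);n=np.cross(d1,d2);gap=abs((o2-o1)@n)/np.linalg.norm(n)
    return X,gap
def blobs(m,amin):
    n,l,s,c=cv2.connectedComponentsWithStats(m.astype(np.uint8))
    return [(c[i],s[i]) for i in range(1,n) if s[i][4]>=amin]
def yellow(im):
    h=cv2.cvtColor(im,cv2.COLOR_RGB2HSV); m=cv2.inRange(h,(18,150,50),(32,255,255))
    return cv2.morphologyEx(cv2.morphologyEx(m,cv2.MORPH_CLOSE,np.ones((5,5))),cv2.MORPH_OPEN,np.ones((3,3)))
def mesh(im):
    h=cv2.cvtColor(im,cv2.COLOR_RGB2HSV); m=cv2.inRange(h,(0,0,20),(180,75,150))
    return cv2.morphologyEx(cv2.morphologyEx(m,cv2.MORPH_CLOSE,np.ones((3,3))),cv2.MORPH_OPEN,np.ones((7,7)))
E
python3 - <<'E'
from h import *
T=cv2.imread("pics/top0.png")[:,:,::-1];S=cv2.imread("pics/side0.png")[:,:,::-1]
for n,im in(("T",T),("S",S)):
    for f,a in((yellow,40),(mesh,300)):
        print(n,f.__name__)
        for c,s in blobs(f(np.ascontiguousarray(im)),a):
            if s[4]<4000: print(c.round(1),s)
E
```

```text
T yellow
[404.9  47.7] [ 386   29   39   39 1192]
[450.5  47.9] [ 431   29   40   39 1224]
[500.8  48.1] [ 481   29   41   39 1255]
[ 35.9 242.2] [  13  222   46   41 1479]
[271.1 238. ] [258 226  27  25 543]
[354.9 247.2] [348 240  15  15 176]
[202.5 258.8] [193 250  20  19 283]
[428.1 270.4] [417 260  23  22 408]
T mesh
[143.4  58.7] [ 114   40   59   38 1736]
[206.7  54.9] [189  48  36  15 377]
[251.  69.] [230  50  36  36 611]
[220.6  67.9] [197  53  46  27 563]
[ 33.6 116.1] [   5   97   59   39 1442]
[178.2 139.4] [ 148  111   62   57 2592]
[251.  150.5] [ 234  134   35   34 1084]
[480.5 161.2] [ 450  134   61   53 2517]
[302.7 154. ] [ 285  137   36   35 1085]
[354.3 154.9] [ 337  138   35   35 1086]
[405.1 159.3] [ 388  142   35   35 1112]
[ 61.1 214.4] [  20  201   77   31 1379]
[ 43.2 276. ] [   5  254   80   40 2041]
[120.9 302.1] [106 283  32  39 716]
[381.7 294.9] [372 285  20  21 354]
[ 32.2 379.4] [  14  361   37   39 1307]
[305.4 383.5] [ 264  360   92   40 2591]
S yellow
S mesh
[458.3 102.8] [451  86  15  31 328]
[346.3 129.4] [ 329  112   36   37 1150]
[189.8 175.9] [ 174  140   34   73 1702]
[429.2 153.1] [ 382  140   94   27 1217]
[316.5 159. ] [302 150  30  19 432]
[231.4 168.9] [210 154  47  32 990]
[291.1 180.6] [274 170  35  22 564]
[263.3 207.4] [244 195  39  27 734]
[142.8 204.1] [124 196  38  17 423]
[227.  239.2] [ 203  223   49   33 1040]
[391.2 297.9] [379 283  24  30 530]
[135.4 355.8] [ 101  318   74   71 3501]
```

```bash
sed -i 's/(18,150,50),(32,255,255)/(15,130,50),(35,255,255)/' h.py
python3 - <<'E'
from h import *
S=cv2.imread("pics/side0.png");hs=cv2.cvtColor(S,cv2.COLOR_BGR2HSV)
for u,v in((329,266),(314,341),(374,215),(418,182)): print(np.median(hs[v-4:v+5,u-4:u+5].reshape(-1,3),0))
m=cv2.inRange(hs,(18,105,40),(30,255,255));m=cv2.morphologyEx(m,cv2.MORPH_CLOSE,np.ones((3,3)))
m[:150]=0
sb=[b for b in blobs(cv2.morphologyEx(m,cv2.MORPH_OPEN,np.ones((5,5))),60)]
for c,s in sb: print(c.round(1),s)
ct,cs=cal("top"),cal("side")
for a,b in (((251,150.5),(227,239.2)),((302.7,154),(263.3,207.4)),((354.3,154.9),(291.1,180.6)),((405.1,159.3),(316.5,159))):
    X,g=tri(ct,a,cs,b); print("screen",X.round(4),round(g,4),plane(ct,a,.044).round(4))
for n,a,b,z in (("xl",(271.1,238),(329,266),.02),("l?",(428.1,270.4),(418,182),.018),("m?",(202.5,258.8),(314,341),.016),("s",(354.9,247.2),(374,215),.013)):
    X,g=tri(ct,a,cs,b); print(n,X.round(4),round(g,4),plane(ct,a,z).round(4))
print("jar",plane(ct,(403,223),.055)); print("heater",plane(ct,(172,135),.15))
E
```

```text
[ 21. 139. 166.]
[ 21. 139. 161.]
[ 21. 138. 139.]
[ 21. 139. 147.]
[417.8 182.1] [408 173  21  19 331]
[373.8 214.8] [367 208  15  15 190]
[328.6 265.9] [313 251  32  31 792]
[313.7 340.3] [301 327  27  28 614]
screen [0.6487 0.1569 0.0395] 0.0008 [0.6481 0.1564 0.044 ]
screen [0.6407 0.0342 0.0402] 0.001 [0.6403 0.0342 0.044 ]
screen [ 0.6391 -0.0878  0.0403] 0.0012 [ 0.6388 -0.0873  0.044 ]
screen [ 0.6296 -0.2072  0.0407] 0.0001 [ 0.629  -0.2065  0.044 ]
xl [0.4425 0.1082 0.0142] 0.0017 [0.4431 0.1078 0.02  ]
l? [ 0.3692 -0.2629  0.014 ] 0.0012 [ 0.3699 -0.2618  0.018 ]
m? [0.392  0.2711 0.01  ] 0.0019 [0.3929 0.2698 0.016 ]
s [ 0.4226 -0.0911  0.0089] 0.0009 [ 0.4229 -0.0907  0.013 ]
jar [ 0.47837472 -0.19778957  0.055     ]
heater [0.65656914 0.3084006  0.15      ]
```

The heights and sizes agree with the text, and XL, L, M and S are identified. I'll start with L.

{"api": "play_rows", "payload": {"motion": [{"delta_pos":[0,0,0],"spin":0.112},{"delta_pos":[0,0,0],"spin":0.112},{"delta_pos":[0.032,-0.031,0],"spin":0},{"delta_pos":[0.032,-0.031,0],"spin":0},{"delta_pos":[0.032,-0.031,0],"spin":0},{"delta_pos":[0.032,-0.031,0],"spin":0},{"delta_pos":[0.032,-0.031,0],"spin":0},{"delta_pos":[0.032,-0.031,0],"spin":0},{"delta_pos":[0.032,-0.031,0],"spin":0},{"delta_pos":[0.029,-0.032,0],"spin":0}], "gripper": 0.085, "newtons": 30}}

```text
time: 1.1
tcp_pos: [0.3706, -0.2614, 0.3036]
eef_rot: [-3.141, 0.0, -0.0]
force: [0.3, -1.6, 0.4]
gripper_width: 0.995
finger_force: 0.0
```

Run:
```python
from h import *
c=cal("wrist"); im=env.camera("wrist"); cv2.imwrite("pics/w1.png",im[:,:,::-1])
h=cv2.cvtColor(im,cv2.COLOR_RGB2HSV);m=cv2.inRange(h,(15,105,40),(32,255,255));m=cv2.morphologyEx(m,cv2.MORPH_OPEN,np.ones((7,7)))
for p,s in blobs(m,300): print(p,s,plane(c,p,.016).round(4))
```

```text
[296.58277418 109.78498752] [    0     0   629   303 77349] [ 0.4444 -0.2344  0.016 ]
[178.36287447 108.68081312] [ 108   84  144   61 5608] [ 0.4457 -0.0953  0.016 ]
[ 55.20740103 167.19879518] [   0  160   99   19 1162] [0.3762 0.0669 0.016 ]
[100.40122815 223.5118564 ] [    0   181   227    83 10585] [0.3015 0.0263 0.016 ]
[196.21045576 196.39879357] [ 161  185   81   29 1492] [ 0.3384 -0.1038  0.016 ]
[322.66221825 291.1826831 ] [  219   238   201   106 15661] [ 0.1996 -0.2658  0.016 ]
[ 77.13705754 286.19476598] [   0  268  182   44 5961] [0.2077 0.0783 0.016 ]
[ 25.61349262 336.3246662 ] [   0  319   58   40 1423] [0.1231 0.174  0.016 ]
[483.46660213 382.45595353] [ 467  357   36   43 1033] [ 0.0359 -0.5175  0.016 ]
```

View pics/w1.png

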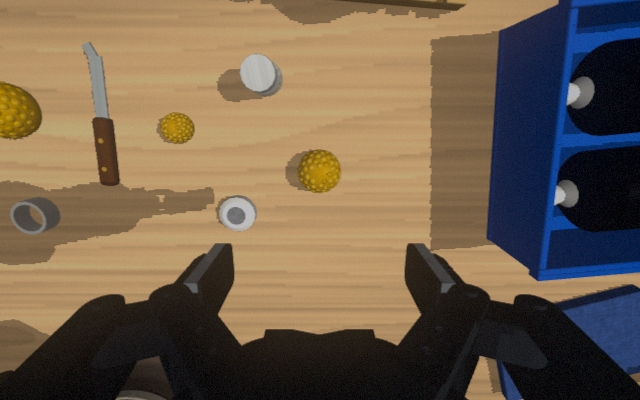

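The wrist view shows L at (320,171), S at (177,128), the jar at (259,74) and a white ring at (237,213).

Run:
```python
from h import *
c=cal("wrist")
for n,p,z in(("L",(320,171),.016),("S",(177,128),.012),("ring",(237,213),.015),("jarlid",(258,72),.055)): print(n,plane(c,p,z).round(4))
ct=cal("top")
for p in((381.7,295),(268,295),(236,219)): print("ring",plane(ct,p,.02).round(3))
```

```text
L [ 0.375  -0.2574  0.016 ]
S [ 0.4263 -0.0837  0.012 ]
ring [ 0.3188 -0.1496  0.015 ]
jarlid [ 0.484  -0.1939  0.055 ]
ring [ 0.312 -0.152  0.02 ]
ring [0.31  0.113 0.02 ]
ring [0.488 0.192 0.02 ]
```

{"api": "play_rows", "payload": {"motion": [{"delta_pos":[0.002,-0.001,0.03],"spin":0},{"delta_pos":[0,0,0.035],"spin":0},{"delta_pos":[0,0,0.035],"spin":0},{"delta_pos":[0,0,0.035],"spin":0},{"delta_pos":[0,0,0.03],"spin":0},{"delta_pos":[0,0,0.03],"spin":0},{"delta_pos":[0,0,0.02],"spin":0},{"delta_pos":[0,0,0.01],"spin":0},{"delta_pos":[0,0,0],"spin":0}]}}

```text
time: 2.05
tcp_pos: [0.3707, -0.2614, 0.0776]
eef_rot: [-3.14, 0.002, -0.0]
force: [-1.2, 0.2, -0.0]
gripper_width: 0.992
finger_force: 0.0
```

Run:
```python
from h import *
c=cal("wrist"); im=env.camera("wrist"); cv2.imwrite("pics/w2.png",im[:,:,::-1]); print(env.observe()["tcp_pos"],env.observe()["force"])
```

```text
[ 0.37138825 -0.26187044  0.07881566] [-0.23099208 -0.07925047  0.47142718]
```

View pics/w2.png

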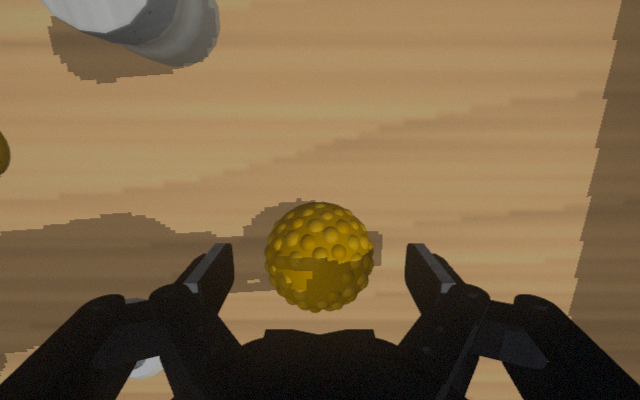

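The head sits at (320,257), between the fingertips at (232,245) and (407,245). I'll check its x offset before closing.

Run:
```python
from h import *
c=cal("wrist");K,R,t=c;s=env.observe()["tcp_pos"];print(s)
print(plane(c,(320,257),.016).round(4))
for z in(.054,.073):
  for dy in(-.043,0,.043): 
    p=R@(s+[0,dy,-z])+t; p=K@p; print(z,dy,(p/p[2])[:2].round(1))
```

```text
[ 0.37138825 -0.26187044  0.07881566]
[ 0.3713 -0.2617  0.016 ]
0.054 -0.043 [411.2 265.7]
0.054 0 [320.4 265.7]
0.054 0.043 [229.7 265.8]
0.073 -0.043 [400.4 247.9]
0.073 0 [320.3 247.9]
0.073 0.043 [240.2 247.9]
```

{"api": "play_rows", "payload": {"motion": [{"delta_pos":[0,0,0],"spin":0},{"delta_pos":[0,0,0],"spin":0},{"delta_pos":[0,0,0],"spin":0},{"delta_pos":[0,0,0],"spin":0},{"delta_pos":[0,0,0],"spin":0},{"delta_pos":[0,0,0],"spin":0},{"delta_pos":[0,0,0],"spin":0},{"delta_pos":[0,0,0],"spin":0}], "gripper": 0, "newtons": 40}}

```text
time: 2.9
tcp_pos: [0.3722, -0.2624, 0.0805]
eef_rot: [3.14, -0.002, -0.0]
force: [-1.4, 0.5, 7.8]
gripper_width: 0.6
finger_force: 40.7
```

{"api": "play_rows", "payload": {"motion": [{"delta_pos":[0,0,-0.01],"spin":0},{"delta_pos":[0,0,-0.02],"spin":0},{"delta_pos":[0,0,-0.03],"spin":0},{"delta_pos":[0,0,-0.03],"spin":0},{"delta_pos":[0,0,-0.02],"spin":0},{"delta_pos":[0,0,-0.01],"spin":0},{"delta_pos":[0,0,0],"spin":0}]}}

```text
time: 3.6
tcp_pos: [0.3722, -0.2624, 0.2006]
eef_rot: [3.14, -0.003, -0.0]
force: [-0.4, 0.4, -1.0]
gripper_width: 0.599
finger_force: 42.1
```

Run:
```python
from h import *
im=env.camera("wrist"); cv2.imwrite("pics/w3.png",im[:,:,::-1]); cv2.imwrite("pics/s3.png",env.camera("side")[:,:,::-1])
s=env.observe();print(s["tcp_pos"],s["gripper_width"],s["finger_force"])
```

```text
[ 0.37132214 -0.26177431  0.19831595] 0.5989888316080754 42.116304407827556
```

View pics/w3.png

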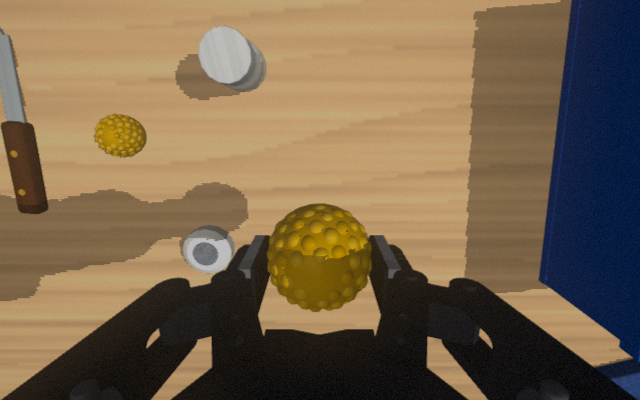

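L is held upright at (320,257). The upward force while closing suggests the tips reach nearer 79 mm ahead at this opening, so later grasps go slightly higher.

{"api": "play_rows", "payload": {"motion": [{"delta_pos":[0.014,-0.015,0],"spin":0},{"delta_pos":[0.028,-0.031,0],"spin":0},{"delta_pos":[0.032,-0.036,0],"spin":0},{"delta_pos":[0.032,-0.036,0],"spin":0},{"delta_pos":[0.032,-0.036,0],"spin":0},{"delta_pos":[0.032,-0.036,0],"spin":0},{"delta_pos":[0.032,-0.036,0],"spin":0},{"delta_pos":[0.032,-0.034,0],"spin":0},{"delta_pos":[0.023,-0.023,0],"spin":0},{"delta_pos":[0.012,-0.013,0],"spin":0}]}}

```text
time: 4.7
tcp_pos: [0.6417, 0.0208, 0.1963]
eef_rot: [-3.13, 0.003, 0.029]
force: [0.1, 1.1, -0.7]
gripper_width: 0.6
finger_force: 42.1
```

{"api": "play_rows", "payload": {"motion": [{"delta_pos":[0,0,0],"spin":0},{"delta_pos":[0,0,0.01],"spin":0},{"delta_pos":[0,0,0.02],"spin":0},{"delta_pos":[0,0,0.02],"spin":0},{"delta_pos":[0,0,0.01],"spin":0},{"delta_pos":[0,0,0.005],"spin":0},{"delta_pos":[0,0,0],"spin":0},{"delta_pos":[0,0,0],"spin":0}]}}

```text
time: 5.5
tcp_pos: [0.6409, 0.0191, 0.1348]
eef_rot: [-3.13, -0.001, 0.026]
force: [-1.1, 0.1, 0.6]
gripper_width: 0.597
finger_force: 42.1
```

Run:
```python
from h import *
im=env.camera("side"); cv2.imwrite("pics/s4.png",cv2.resize(im[130:260,170:370,::-1],None,fx=4,fy=4,interpolation=cv2.INTER_CUBIC))
for i in range(3):
  s=env.observe();print(s["tcp_pos"],s["force"],s["finger_force"]); env.camera("side")
```

```text
[0.64108376 0.01919822 0.13503506] [-0.16375741  0.76714028 -0.835592  ] 42.11508843116462
[0.64114792 0.01925528 0.13507996] [-0.93482393  0.0715411   0.05659356] 42.11444794200361
[0.64115615 0.01929915 0.13499508] [ 0.30078999  0.0621819  -0.24082781] 42.115559773519635
```

View pics/s4.png

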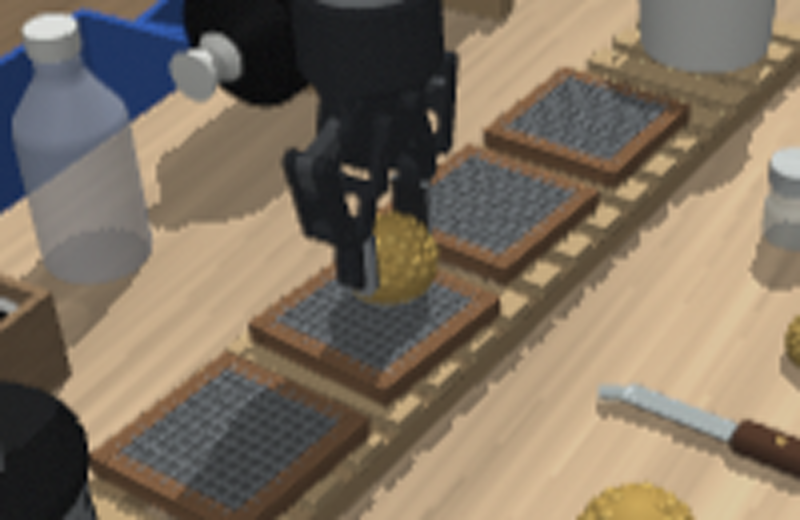

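The head hangs above the second screen, about 15 mm short in y after a speed-clamped row. I'll correct that and lower.

{"api": "play_rows", "payload": {"motion": [{"delta_pos":[0,-0.007,0],"spin":0.013},{"delta_pos":[0,-0.008,0],"spin":0.013},{"delta_pos":[0,0,0.004],"spin":0},{"delta_pos":[0,0,0.003],"spin":0},{"delta_pos":[0,0,0],"spin":0},{"delta_pos":[0,0,0],"spin":0}]}}

```text
time: 6.3
tcp_pos: [0.6405, 0.0204, 0.1269]
eef_rot: [-3.12, 0.001, 0.024]
force: [1.2, 0.2, -0.6]
gripper_width: 0.603
finger_force: 42.1
```

{"api": "play_rows", "payload": {"motion": [{"delta_pos":[0,0,0.002],"spin":0},{"delta_pos":[0,0,0],"spin":0},{"delta_pos":[0,0,0],"spin":0}]}}

```text
time: 6.6
tcp_pos: [0.6407, 0.0205, 0.1252]
eef_rot: [-3.12, 0.0, 0.024]
force: [-0.2, -0.3, 0.1]
gripper_width: 0.6
finger_force: 42.1
```

Run:
```python
from h import *
s=env.observe();print(s["joint_positions"].round(3),s["tcp_pos"],s["eef_rot"],s["force"])
```

```text
[ 0.024  0.394 -0.086  1.091  0.022  3.142] [0.64067451 0.02045184 0.12522543] [-3.11966652e+00  4.60760080e-04  2.42893700e-02] [-0.20709961 -0.34084077  0.07457729]
```

Joint 6 is at its limit, so yaw must stay at or above j1. I'll turn the tool the other way.

{"api": "play_rows", "payload": {"motion": [{"delta_pos":[0,0,-0.004],"spin":0},{"delta_pos":[0,0,0],"spin":-0.06},{"delta_pos":[0,0,0],"spin":-0.06},{"delta_pos":[0.001,-0.007,0],"spin":0},{"delta_pos":[0.001,-0.007,0],"spin":0},{"delta_pos":[0,0,0.003],"spin":0},{"delta_pos":[0,0,0],"spin":0},{"delta_pos":[0,0,0],"spin":0}]}}

```text
time: 7.4
tcp_pos: [0.6405, 0.0347, 0.1263]
eef_rot: [-3.12, -0.002, 0.144]
force: [-0.2, 0.4, -0.3]
gripper_width: 0.601
finger_force: 42.1
```

{"api": "play_rows", "payload": {"motion": [{"delta_pos":[0,0,0.0015],"spin":0},{"delta_pos":[0,0,0],"spin":0},{"delta_pos":[0,0,0],"spin":0}]}}

```text
time: 7.7
tcp_pos: [0.6407, 0.0345, 0.1251]
eef_rot: [-3.12, -0.002, 0.144]
force: [0.2, 0.7, -0.2]
gripper_width: 0.6
finger_force: 42.2
```

{"api": "play_rows", "payload": {"motion": [{"delta_pos":[0,0,0.001],"spin":0},{"delta_pos":[0,0,0],"spin":0},{"delta_pos":[0,0,0],"spin":0}]}}

```text
time: 8.0
tcp_pos: [0.6408, 0.0345, 0.125]
eef_rot: [-3.12, -0.003, 0.144]
force: [-1.1, 0.1, 5.3]
gripper_width: 0.603
finger_force: 42.8
```

Contact is made, so I'll release and rise.

{"api": "play_rows", "payload": {"motion": [{"delta_pos":[0,0,0],"spin":0},{"delta_pos":[0,0,0],"spin":0},{"delta_pos":[0,0,0],"spin":0},{"delta_pos":[0,0,0],"spin":0},{"delta_pos":[0,0,0],"spin":0}], "gripper": 0.085}}

```text
time: 8.5
tcp_pos: [0.6406, 0.0346, 0.1238]
eef_rot: [-3.12, -0.002, 0.144]
force: [-0.5, -0.2, 0.6]
gripper_width: 0.994
finger_force: 0.0
```

{"api": "play_rows", "payload": {"motion": [{"delta_pos":[0,0,-0.02],"spin":0},{"delta_pos":[0,0,-0.03],"spin":0},{"delta_pos":[0,0,-0.04],"spin":0},{"delta_pos":[0,0,-0.02],"spin":0},{"delta_pos":[0,0,-0.01],"spin":0},{"delta_pos":[0,0,0],"spin":-0.14},{"delta_pos":[0,0,0],"spin":-0.14},{"delta_pos":[0,0,0],"spin":-0.14},{"delta_pos":[0,0,0],"spin":-0.14},{"delta_pos":[0,0,0],"spin":-0.14}]}}

```text
time: 9.5
tcp_pos: [0.6404, 0.032, 0.2426]
eef_rot: [-3.125, -0.014, 0.85]
force: [0.1, 0.5, -0.0]
gripper_width: 0.999
finger_force: 0.0
```

{"api": "play_rows", "payload": {"motion": [{"delta_pos":[0,0,0],"spin":-0.145},{"delta_pos":[0,0,0],"spin":-0.145},{"delta_pos":[0,0,0],"spin":-0.145},{"delta_pos":[0,0,0],"spin":-0.145},{"delta_pos":[0,0,0],"spin":-0.146}]}}

```text
time: 10.0
tcp_pos: [0.6404, 0.032, 0.2426]
eef_rot: [-3.139, -0.022, 1.576]
force: [0.4, 0.1, 0.6]
gripper_width: 0.999
finger_force: 0.0
```

Run:
```python
from h import *
im=env.camera("side"); cv2.imwrite("pics/s5.png",im[:,:,::-1])
s=env.observe();print(s["tcp_pos"],s["eef_rot"],s["joint_positions"].round(2))
```

```text
[0.64042054 0.03195823 0.24263486] [-3.13881436 -0.02182066  1.58153911] [0.04 0.35 0.12 1.34 0.02 1.6 ]
```

View pics/s5.png

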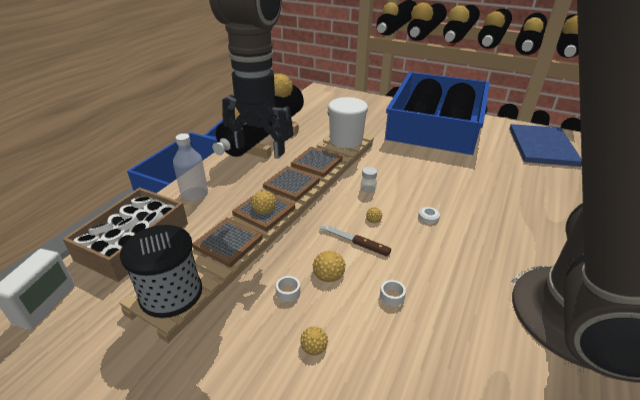

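L sits upright on the second screen, at (263,203) in the side view. Next is XL, with the fingers closing along x.

{"api": "play_rows", "payload": {"motion": [{"delta_pos":[0.006,-0.016,0],"spin":0},{"delta_pos":[0.01,-0.03,0],"spin":0},{"delta_pos":[0.011,-0.03,0],"spin":0},{"delta_pos":[0.011,-0.03,0.02],"spin":0},{"delta_pos":[0.011,-0.03,0.03],"spin":0},{"delta_pos":[0.011,-0.03,0.03],"spin":0},{"delta_pos":[0.007,-0.02,0.02],"spin":0},{"delta_pos":[0.004,-0.012,0],"spin":0},{"delta_pos":[0,0,0],"spin":0}]}}

```text
time: 10.95
tcp_pos: [0.4414, 0.1055, 0.1458]
eef_rot: [-3.139, -0.022, 1.57]
force: [0.2, -0.5, 0.2]
gripper_width: 0.995
finger_force: 0.0
```

```bash
cat > w.py <<'E'
from h import *
import sys
hz=float(sys.argv[1])
c=cal("wrist"); im=env.camera("wrist"); s=env.observe();p=s["tcp_pos"]
R=cv2.Rodrigues(np.zeros(3))[0]
from scipy.spatial.transform import Rotation as Q
A=Q.from_euler("xyz",s["eef_rot"]).as_matrix()
g=p+A[:,2]*(p[2]-hz)/-A[2,2]   # where tool axis meets height hz
h=cv2.cvtColor(im,cv2.COLOR_RGB2HSV);m=cv2.inRange(h,(15,170,40),(32,255,255));m=cv2.morphologyEx(cv2.morphologyEx(m,cv2.MORPH_CLOSE,np.ones((9,9))),cv2.MORPH_OPEN,np.ones((7,7)))
print("tcp",p.round(4),s["eef_rot"].round(3),"axis",g.round(4))
for q,st in blobs(m,800):
    q=(st[0]+st[2]/2,st[1]+st[3]/2); X=plane(c,q,hz); print(np.round(q),st,X.round(4),"tool delta",(A.T@(X-g))[:2].round(4))
cv2.imwrite("pics/"+sys.argv[2],im[:,:,::-1])
E
python3 w.py .019 w6.png
```

```text
tcp [0.4432 0.1055 0.1468] [ 3.141 -0.022  1.57 ] axis [0.4433 0.1083 0.019 ]
[595. 141.] [ 550   47   90  188 7069] [0.6255 0.1607 0.019 ] tool delta [0.0525 0.1821]
[324. 212.] [ 280  168   87   88 6078] [0.4442 0.111  0.019 ] tool delta [0.0027 0.0009]
[586. 273.] [ 533  244  107   58 2932] [0.6424 0.0628 0.019 ] tool delta [-0.0453  0.1992]
[608. 340.] [ 576  297   64   86 3488] [0.6735 0.0029 0.019 ] tool delta [-0.1051  0.2303]
[264. 326.] [ 225  315   77   21 1072] [0.3966 0.0163 0.019 ] tool delta [-0.092  -0.0466]
```

{"api": "play_rows", "payload": {"motion": [{"delta_pos":[0.001,0,0.02],"spin":0},{"delta_pos":[0,0,0.025],"spin":0},{"delta_pos":[0,0,0.015],"spin":0},{"delta_pos":[0,0,0.005],"spin":0},{"delta_pos":[0,0,0],"spin":0}]}}

```text
time: 11.5
tcp_pos: [0.4438, 0.1075, 0.0812]
eef_rot: [-3.141, -0.022, 1.569]
force: [0.4, -0.3, 0.5]
gripper_width: 0.997
finger_force: 0.0
```

{"api": "play_rows", "payload": {"motion": [{"delta_pos":[0,0,0],"spin":0},{"delta_pos":[0,0,0],"spin":0},{"delta_pos":[0,0,0],"spin":0},{"delta_pos":[0,0,0],"spin":0},{"delta_pos":[0,0,0],"spin":0},{"delta_pos":[0,0,0],"spin":0},{"delta_pos":[0,0,0],"spin":0}], "gripper": 0, "newtons": 40}}

```text
time: 12.2
tcp_pos: [0.4438, 0.1078, 0.0827]
eef_rot: [3.139, -0.022, 1.57]
force: [-0.7, -0.7, 6.7]
gripper_width: 0.709
finger_force: 42.1
```

{"api": "play_rows", "payload": {"motion": [{"delta_pos":[0,0,-0.01],"spin":0},{"delta_pos":[0,0,-0.03],"spin":0},{"delta_pos":[0,0,-0.04],"spin":0},{"delta_pos":[0,0,-0.03],"spin":0},{"delta_pos":[0,0,-0.01],"spin":0},{"delta_pos":[0.004,0.015,0],"spin":0},{"delta_pos":[0.006,0.025,0],"spin":0},{"delta_pos":[0.007,0.03,0],"spin":0},{"delta_pos":[0.008,0.035,0],"spin":0},{"delta_pos":[0.008,0.035,0],"spin":0}]}}

```text
time: 13.2
tcp_pos: [0.5837, 0.1382, 0.201]
eef_rot: [-3.14, -0.022, 1.57]
force: [0.5, 0.7, -0.9]
gripper_width: 0.712
finger_force: 43.8
```

{"api": "play_rows", "payload": {"motion": [{"delta_pos":[0.008,0.03,0],"spin":0},{"delta_pos":[0.005,0.02,0],"spin":0},{"delta_pos":[0.002,0.014,0],"spin":0},{"delta_pos":[0,0,0.02],"spin":0},{"delta_pos":[0,0,0.03],"spin":0},{"delta_pos":[0,0,0.015],"spin":0},{"delta_pos":[0,0,0.005],"spin":0},{"delta_pos":[0,0,0.002],"spin":0},{"delta_pos":[0,0,0],"spin":0},{"delta_pos":[0,0,0],"spin":0}]}}

```text
time: 14.2
tcp_pos: [0.6473, 0.1546, 0.1309]
eef_rot: [3.141, -0.022, 1.57]
force: [-0.6, 0.4, -1.0]
gripper_width: 0.711
finger_force: 43.8
```

{"api": "play_rows", "payload": {"motion": [{"delta_pos":[0,0.001,0.003],"spin":0},{"delta_pos":[0,0,0],"spin":0},{"delta_pos":[0,0,0],"spin":0}]}}

```text
time: 14.5
tcp_pos: [0.6478, 0.1546, 0.1269]
eef_rot: [-3.141, -0.022, 1.57]
force: [0.8, 0.2, -0.5]
gripper_width: 0.714
finger_force: 43.8
```

{"api": "play_rows", "payload": {"motion": [{"delta_pos":[0,0,0.0015],"spin":0},{"delta_pos":[0,0,0],"spin":0},{"delta_pos":[0,0,0],"spin":0}]}}

```text
time: 14.8
tcp_pos: [0.6478, 0.1546, 0.1268]
eef_rot: [3.141, -0.022, 1.57]
force: [-2.7, -2.0, 6.5]
gripper_width: 0.71
finger_force: 44.7
```

{"api": "play_rows", "payload": {"motion": [{"delta_pos":[0,0,0],"spin":0},{"delta_pos":[0,0,0],"spin":0},{"delta_pos":[0,0,0],"spin":0},{"delta_pos":[0,0,0],"spin":0},{"delta_pos":[0,0,0],"spin":0},{"delta_pos":[0,0,-0.02],"spin":0},{"delta_pos":[0,0,-0.04],"spin":0},{"delta_pos":[0,0,-0.04],"spin":0},{"delta_pos":[0,0,-0.015],"spin":0},{"delta_pos":[0.006,-0.015,0],"spin":0}], "gripper": 0.085}}

```text
time: 15.8
tcp_pos: [0.6349, 0.1579, 0.2436]
eef_rot: [3.137, -0.023, 1.569]
force: [0.0, 0.5, 0.8]
gripper_width: 0.996
finger_force: 0.0
```

{"api": "play_rows", "payload": {"motion": [{"delta_pos":[0.014,-0.032,0],"spin":0},{"delta_pos":[0.014,-0.032,0],"spin":0},{"delta_pos":[0.014,-0.032,0],"spin":0},{"delta_pos":[0.014,-0.032,0.01],"spin":0},{"delta_pos":[0.014,-0.032,0.02],"spin":0},{"delta_pos":[0.014,-0.032,0.03],"spin":0},{"delta_pos":[0.014,-0.03,0.03],"spin":0},{"delta_pos":[0.009,-0.019,0.01],"spin":0},{"delta_pos":[0,0,0],"spin":0}]}}

```text
time: 16.7
tcp_pos: [0.3886, 0.2673, 0.1411]
eef_rot: [-3.137, -0.02, 1.573]
force: [0.8, -0.4, -1.0]
gripper_width: 0.998
finger_force: 0.0
```

```bash
python3 w.py .015 w7.png
python3 - <<'E'
from h import *
im=env.camera("side"); cv2.imwrite("pics/s7.png",im[:,:,::-1])
E
```

```text
tcp [0.3906 0.2675 0.1424] [-3.14  -0.021  1.572] axis [0.3903 0.2702 0.015 ]
[606. 232.] [ 572  139   68  187 4177] [0.5946 0.2581 0.015 ] tool delta [-0.0124  0.2043]
[327. 212.] [ 296  181   62   63 3081] [0.3935 0.2725 0.015 ] tool delta [0.0023 0.0032]
```

View pics/s7.png

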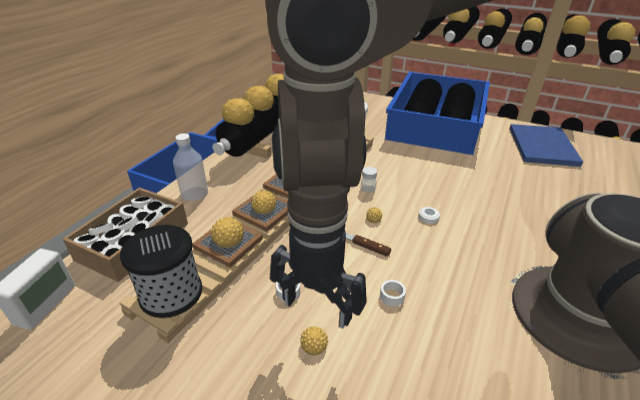

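XL stands on the first screen at (227,233). Now M.

{"api": "play_rows", "payload": {"motion": [{"delta_pos":[0.001,0.002,0.02],"spin":0},{"delta_pos":[0,0,0.025],"spin":0},{"delta_pos":[0,0,0.012],"spin":0},{"delta_pos":[0,0,0.005],"spin":0},{"delta_pos":[0,0,0],"spin":0}]}}

```text
time: 17.3
tcp_pos: [0.3942, 0.2695, 0.0809]
eef_rot: [-3.14, -0.022, 1.569]
force: [0.9, -0.3, -0.2]
gripper_width: 0.997
finger_force: 0.0
```

{"api": "play_rows", "payload": {"motion": [{"delta_pos":[0,0,0],"spin":0},{"delta_pos":[0,0,0],"spin":0},{"delta_pos":[0,0,0],"spin":0},{"delta_pos":[0,0,0],"spin":0},{"delta_pos":[0,0,0],"spin":0},{"delta_pos":[0,0,0],"spin":0},{"delta_pos":[0,0,0],"spin":0},{"delta_pos":[0,0,0],"spin":0}], "gripper": 0, "newtons": 35}}

```text
time: 18.1
tcp_pos: [0.3942, 0.27, 0.0821]
eef_rot: [3.141, -0.023, 1.57]
force: [0.4, -0.6, 5.4]
gripper_width: 0.493
finger_force: 34.9
```

{"api": "play_rows", "payload": {"motion": [{"delta_pos":[0,0,-0.01],"spin":0},{"delta_pos":[0,0,-0.03],"spin":0},{"delta_pos":[0,0,-0.04],"spin":0},{"delta_pos":[0,0,-0.04],"spin":0},{"delta_pos":[0,0,-0.015],"spin":0},{"delta_pos":[-0.016,0.011,0],"spin":0},{"delta_pos":[-0.028,0.019,0],"spin":0},{"delta_pos":[-0.034,0.023,0],"spin":0},{"delta_pos":[-0.034,0.023,0],"spin":0},{"delta_pos":[-0.034,0.023,0],"spin":0}]}}

```text
time: 19.1
tcp_pos: [0.4934, 0.1195, 0.2136]
eef_rot: [3.142, -0.022, 1.571]
force: [0.7, 0.8, 0.3]
gripper_width: 0.495
finger_force: 35.6
```

{"api": "play_rows", "payload": {"motion": [{"delta_pos":[-0.034,0.023,0],"spin":0},{"delta_pos":[-0.034,0.023,0],"spin":0},{"delta_pos":[-0.034,0.023,0],"spin":0},{"delta_pos":[-0.034,0.023,0],"spin":0},{"delta_pos":[-0.034,0.024,0],"spin":0},{"delta_pos":[-0.026,0.018,0],"spin":0},{"delta_pos":[-0.016,0.012,0],"spin":0},{"delta_pos":[0,0,0.02],"spin":0},{"delta_pos":[0,0,0.03],"spin":0},{"delta_pos":[0,0,0],"spin":0}]}}

```text
time: 20.1
tcp_pos: [0.6366, -0.0901, 0.1543]
eef_rot: [-3.134, -0.023, 1.57]
force: [-0.5, -0.5, -1.3]
gripper_width: 0.496
finger_force: 35.6
```

{"api": "play_rows", "payload": {"motion": [{"delta_pos":[0,0,0],"spin":0},{"delta_pos":[0.001,0.001,0.015],"spin":0},{"delta_pos":[0,0,0.01],"spin":0},{"delta_pos":[0,0,0],"spin":0},{"delta_pos":[0,0,0],"spin":0}]}}

```text
time: 20.6
tcp_pos: [0.6394, -0.0885, 0.1327]
eef_rot: [-3.14, -0.022, 1.57]
force: [0.9, 0.5, 0.1]
gripper_width: 0.491
finger_force: 35.6
```

{"api": "play_rows", "payload": {"motion": [{"delta_pos":[0,0,0.004],"spin":0},{"delta_pos":[0,0,0.001],"spin":0},{"delta_pos":[0,0,0],"spin":0},{"delta_pos":[0,0,0],"spin":0}]}}

```text
time: 21.0
tcp_pos: [0.6396, -0.0886, 0.128]
eef_rot: [-3.141, -0.022, 1.57]
force: [-0.7, -0.1, -1.2]
gripper_width: 0.493
finger_force: 35.6
```

{"api": "play_rows", "payload": {"motion": [{"delta_pos":[0,0,0.0015],"spin":0},{"delta_pos":[0,0,0],"spin":0},{"delta_pos":[0,0,0],"spin":0}]}}

```text
time: 21.3
tcp_pos: [0.6395, -0.0884, 0.1263]
eef_rot: [-3.14, -0.022, 1.57]
force: [0.4, 0.1, -0.1]
gripper_width: 0.49
finger_force: 35.6
```

{"api": "play_rows", "payload": {"motion": [{"delta_pos":[0,0,0.001],"spin":0},{"delta_pos":[0,0,0],"spin":0},{"delta_pos":[0,0,0],"spin":0}]}}

```text
time: 21.6
tcp_pos: [0.6396, -0.0885, 0.1261]
eef_rot: [-3.141, -0.022, 1.57]
force: [-2.2, 0.4, 5.8]
gripper_width: 0.493
finger_force: 36.4
```

{"api": "play_rows", "payload": {"motion": [{"delta_pos":[0,0,0],"spin":0},{"delta_pos":[0,0,0],"spin":0},{"delta_pos":[0,0,0],"spin":0},{"delta_pos":[0,0,0],"spin":0},{"delta_pos":[0,0,0],"spin":0},{"delta_pos":[0,0,0],"spin":0},{"delta_pos":[0,0,-0.02],"spin":0},{"delta_pos":[0,0,-0.04],"spin":0},{"delta_pos":[0,0,-0.04],"spin":0},{"delta_pos":[0,-0.017,-0.015],"spin":0}], "gripper": 0.085}}

```text
time: 22.6
tcp_pos: [0.6248, -0.0911, 0.2444]
eef_rot: [3.136, -0.021, 1.571]
force: [0.7, -0.7, 0.1]
gripper_width: 0.997
finger_force: 0.0
```

{"api": "play_rows", "payload": {"motion": [{"delta_pos":[0,-0.035,0],"spin":0},{"delta_pos":[-0.001,-0.035,0],"spin":0},{"delta_pos":[-0.001,-0.035,0],"spin":0},{"delta_pos":[-0.001,-0.035,0.03],"spin":0},{"delta_pos":[-0.001,-0.035,0.03],"spin":0},{"delta_pos":[0,-0.025,0.03],"spin":0},{"delta_pos":[0,0,0.01],"spin":0},{"delta_pos":[0,0,0],"spin":0}]}}

```text
time: 23.4
tcp_pos: [0.4216, -0.0925, 0.1394]
eef_rot: [-3.139, -0.022, 1.57]
force: [1.2, -0.1, -0.2]
gripper_width: 0.994
finger_force: 0.0
```

```bash
python3 w.py .011 w8.png
```

```text
tcp [ 0.4231 -0.0928  0.1408] [-3.141 -0.022  1.57 ] axis [ 0.4231 -0.0899  0.011 ]
[622.  56.] [ 603   17   37   78 2067] [0.6111 0.0152 0.011 ] tool delta [0.1052 0.188 ]
[274.  73.] [ 212   53  123   40 3655] [0.3921 0.0056 0.011 ] tool delta [ 0.0955 -0.0311]
[600. 216.] [ 559  132   81  169 6431] [ 0.6229 -0.0909  0.011 ] tool delta [-0.0008  0.1998]
[324. 214.] [ 299  189   49   50 1975] [ 0.4242 -0.0889  0.011 ] tool delta [0.001  0.0012]
[604. 322.] [ 568  308   72   28 1550] [ 0.6478 -0.1792  0.011 ] tool delta [-0.0891  0.2248]
```

{"api": "play_rows", "payload": {"motion": [{"delta_pos":[0,0.001,0.02],"spin":0},{"delta_pos":[0,0,0.025],"spin":0},{"delta_pos":[0,0,0.01],"spin":0},{"delta_pos":[0,0,0.004],"spin":0},{"delta_pos":[0,0,0],"spin":0}]}}

```text
time: 23.95
tcp_pos: [0.4243, -0.0915, 0.0819]
eef_rot: [-3.141, -0.022, 1.57]
force: [-0.3, 0.6, 0.6]
gripper_width: 0.996
finger_force: 0.0
```

{"api": "play_rows", "payload": {"motion": [{"delta_pos":[0,0,0],"spin":0},{"delta_pos":[0,0,0],"spin":0},{"delta_pos":[0,0,0],"spin":0},{"delta_pos":[0,0,0],"spin":0},{"delta_pos":[0,0,0],"spin":0},{"delta_pos":[0,0,0],"spin":0},{"delta_pos":[0,0,0],"spin":0},{"delta_pos":[0,0,0],"spin":0},{"delta_pos":[0,0,0],"spin":0}], "gripper": 0, "newtons": 30}}

```text
time: 24.85
tcp_pos: [0.4239, -0.0915, 0.0822]
eef_rot: [3.141, -0.022, 1.57]
force: [-0.6, -0.0, 4.6]
gripper_width: 0.376
finger_force: 29.3
```

{"api": "play_rows", "payload": {"motion": [{"delta_pos":[0,0,-0.01],"spin":0},{"delta_pos":[0,0,-0.03],"spin":0},{"delta_pos":[0,0,-0.04],"spin":0},{"delta_pos":[0,0,-0.04],"spin":0},{"delta_pos":[0,0,-0.015],"spin":0},{"delta_pos":[-0.008,0.015,0],"spin":0},{"delta_pos":[-0.016,0.028,0],"spin":0},{"delta_pos":[-0.018,0.032,0],"spin":0},{"delta_pos":[-0.018,0.032,0],"spin":0},{"delta_pos":[-0.018,0.032,0],"spin":0}]}}

```text
time: 25.85
tcp_pos: [0.5637, -0.1731, 0.2153]
eef_rot: [-3.141, -0.022, 1.57]
force: [0.1, -0.2, 0.0]
gripper_width: 0.375
finger_force: 29.4
```

{"api": "play_rows", "payload": {"motion": [{"delta_pos":[-0.018,0.032,0],"spin":0},{"delta_pos":[-0.014,0.022,0],"spin":0},{"delta_pos":[-0.006,0.012,0],"spin":0},{"delta_pos":[0,0,0.02],"spin":0},{"delta_pos":[0,0,0.03],"spin":0},{"delta_pos":[0,0,0.02],"spin":0},{"delta_pos":[0,0,0.01],"spin":0},{"delta_pos":[0,0,0],"spin":0},{"delta_pos":[0,0,0],"spin":0}]}}

```text
time: 26.75
tcp_pos: [0.6289, -0.2088, 0.1348]
eef_rot: [-3.142, -0.022, 1.57]
force: [0.3, 0.6, -0.8]
gripper_width: 0.378
finger_force: 29.4
```

{"api": "play_rows", "payload": {"motion": [{"delta_pos":[0,0,0.005],"spin":0},{"delta_pos":[0,0,0.002],"spin":0},{"delta_pos":[0,0,0],"spin":0},{"delta_pos":[0,0,0],"spin":0}]}}

```text
time: 27.15
tcp_pos: [0.6286, -0.2085, 0.127]
eef_rot: [-3.141, -0.022, 1.57]
force: [0.6, 0.5, -0.1]
gripper_width: 0.374
finger_force: 29.4
```

{"api": "play_rows", "payload": {"motion": [{"delta_pos":[0,0,0.001],"spin":0},{"delta_pos":[0,0,0],"spin":0},{"delta_pos":[0,0,0],"spin":0}]}}

```text
time: 27.45
tcp_pos: [0.6286, -0.2085, 0.1263]
eef_rot: [-3.141, -0.022, 1.57]
force: [-0.4, 0.5, 5.1]
gripper_width: 0.38
finger_force: 30.2
```

{"api": "play_rows", "payload": {"motion": [{"delta_pos":[0,0,0],"spin":0},{"delta_pos":[0,0,0],"spin":0},{"delta_pos":[0,0,0],"spin":0},{"delta_pos":[0,0,0],"spin":0},{"delta_pos":[0,0,0],"spin":0},{"delta_pos":[0,0,0],"spin":0},{"delta_pos":[0,0,-0.02],"spin":0},{"delta_pos":[0,0,-0.04],"spin":0},{"delta_pos":[0,0,-0.04],"spin":0},{"delta_pos":[0,-0.02,-0.02],"spin":0}], "gripper": 0.085}}

```text
time: 28.45
tcp_pos: [0.6106, -0.2113, 0.249]
eef_rot: [3.138, -0.02, 1.571]
force: [0.6, 0.0, -0.2]
gripper_width: 0.997
finger_force: 0.0
```

{"api": "play_rows", "payload": {"motion": [{"delta_pos":[0,-0.04,-0.01],"spin":0},{"delta_pos":[0,-0.04,-0.01],"spin":0},{"delta_pos":[0,-0.04,0],"spin":0},{"delta_pos":[0,-0.04,0],"spin":0},{"delta_pos":[-0.02,-0.04,0],"spin":0},{"delta_pos":[-0.03,-0.03,0],"spin":0},{"delta_pos":[-0.02,-0.01,0],"spin":0},{"delta_pos":[0,0,0],"spin":0}]}}

```text
time: 29.25
tcp_pos: [0.3672, -0.283, 0.2648]
eef_rot: [-3.141, -0.021, 1.567]
force: [-0.1, -0.1, 0.1]
gripper_width: 0.997
finger_force: 0.0
```

Run:
```python
from h import *
T=env.camera("top");cv2.imwrite("pics/t9.png",T[:,:,::-1]);S=env.camera("side");cv2.imwrite("pics/s9.png",cv2.resize(S[120:280,130:420,::-1],None,fx=2.7,fy=2.7))
c=cal("top");sc=np.array([[.6484,.1566],[.6405,.0342],[.6389,-.0875],[.6292,-.2068]])
for q,s in blobs(yellow(T),60):
    X=plane(c,q,.060)
    if .55<X[0]<.7 and abs(X[1])<.3: print(X.round(4),s, (np.linalg.norm(sc-X[:2],axis=1).min()*1e3).round(1))
s=env.observe();print(s["tcp_pos"],s["force"])
```

```text
[0.6505 0.1544 0.06  ] [237 130  28  33 641] 3.0
[0.6389 0.0347 0.06  ] [291 142  23  23 416] 1.7
[ 0.638  -0.0883  0.06  ] [346 145  19  19 293] 1.2
[ 0.6266 -0.2072  0.06  ] [399 152  16  15 195] 2.6
[ 0.3685264  -0.28151917  0.2645236 ] [0.21256983 0.17226752 0.14061979]
```

View pics/s9.png

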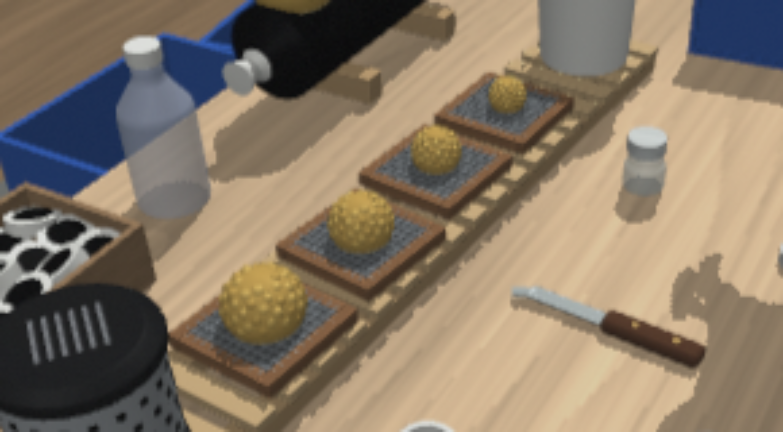

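View pics/t9.png

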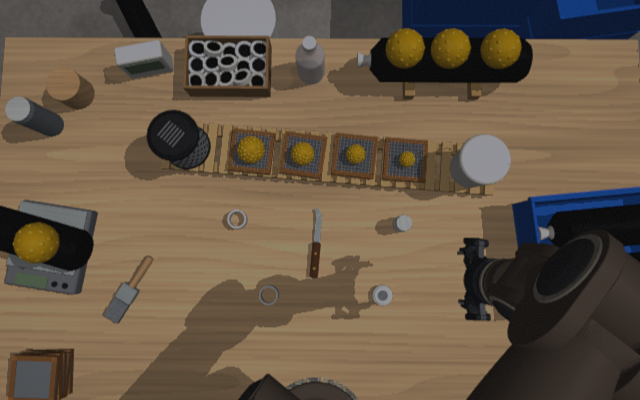

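All four heads sit upright, in falling size from the heater: (250,150), (302,153), (355,154) and (407,159) in the top view. Each is within 3 mm of its screen's centre, the jar is standing, and the arm is clear.

```bash
python3 -c "
from workcell import env
print(env.hand_in())"
```

```text
the job is handed in; nothing more can be done
None
```

I placed all four heads dome up in size order from the heater, each measured within 3 mm of its screen's centre, left the jar standing, and handed the job in at about 29 s; no verdict was returned.

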